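# Reload the ratchet-fed card magazine

## Robot

A 7-joint arm with a two-finger parallel gripper is mounted at the origin on the work surface. World frame = base frame: x ahead of the robot, y to its left, z up, the work surface at z = 0. Lengths are in m, angles in rad, forces in N, time in s.
With the tool pointing down it reaches from about 0.425 to 0.925 m from the base axis. Payload 6.8 kg.
Tool frame: the origin (TCP) lies between the finger pads; the fingertips stand 11 mm ahead of it and the grasp point (between the pads) lies 8 mm behind it (arm.finger_overhang is the distance from the TCP to the fingertips, in m); z points along the fingers, y is the line along which they close (so a half turn about z gives the same grasp; the last joint's range is limited). The gripper opens to 85 mm and grips with 20 to 120 N. Pads are 22 mm wide; open, the fingers measure 114 mm over their backs; the gripper's body (76 mm by 85 mm) begins 54 mm behind the grasp point. The pads swing forward as they close: fully open they stand 13 mm farther back than shut.
Start: joints at [-1.363, 0.477, 0.022, 1.555, -0.011, 1.109, -0.083], TCP at [0.21, 0.642, 0.242] pointing down, gripper open.
Joint ranges: [-2.96, 2.96], [-0.34, 2.1], [-1.41, 1.46], [0.24, 2.44], [-1.37, 4.51], [0.17, 1.92], [-2.96, 2.96]. Speed limits (rad/s): [2.39, 2.39, 3.14, 3.14, 3.14, 3.14, 3.14].

## Interface

Orientations are given as [roll, pitch, yaw] about the fixed x, y, z axes, in that order (R = Rz(yaw) Ry(pitch) Rx(roll)).
In Python, from plant import arm gives the robot as it stands. The module is installed in compiled form; this text tells all that it offers.
- The arm moves only by the shell command python3 -m creep 'ROWS' [FORCE]. ROWS is JSON, a list of rows, each an object with "jaw": the gripper command: -1 is shut, 1 is fully open, values between are in proportion; "xyz": the shift along the world's x, y, z normalised to -1 to 1, where 1 is 0.04 m, a list of three; "angular": the turn, a rotation vector about the world's x, y, z normalised to -1 to 1, where 1 is 0.12 rad, a list of three. A call has 1 to 12 rows; each row shifts and turns the commanded pose from where the row before left it; what a row does not reach is not made up. A row lasts 1/12 s, in which the tool goes at most 41.7 mm and 7.16 degrees, less where a joint would pass 70% of its speed; a pose out of reach is approached as far as the arm can. A call with a number of a shift or a turn outside -1 to 1 is refused whole. A call with a gripper value outside its range is refused whole. The fingers move at their own pace and stop on an object; FORCE is the grip in N (left out, the last holds). Time passes only in rows, so rows that do not move let the fingers close. It gives the time, the measured TCP pose, the force, the opening and the grip force at its end, in the units of the state.
- arm.read_state(): the state, without advancing time (a new reading comes with each control period).
- arm.read_camera(name): name is "scene" or "top"; returns a dict with "image" (480x640x3 uint8, red, green, blue), "vertical_fov" (degrees; the focal length in pixels is half the picture's height over the tangent of half this angle, whatever the lens; pixels are square), "cx", "cy" (the principal point, pixels), "world_to_cam" (4x4, takes a point from world to camera coordinates). Camera axes: x right, y down, z forward; pixel columns grow to the right and rows downward; lengths in m; the calibration is good to about 2 mm. A picture is of the moment at which its call begins. There is no depth.
- arm.job_done(): hands the job in; it is judged then, once.
The state is a dict: "clock": time; "joint_pos": joint angles; "joint_velocities": joint speeds; "joint_torque": joint torques, N m; "eef_pos": TCP position; "eef_rot": TCP orientation; "force": force on the tool from outside, world axes, zero at the start; "wrist_torque": the same for the moment, N m; "grip_width": finger opening in m; "finger_force": force on a finger pad.
Only numpy, scipy, OpenCV 4.12 (cv2) and the standard library are available. Lean on these libraries where they do the work, as an engineer would, in place of code of your own. Each camera call takes 0.05 s, during which the arm holds its last target. There are 200 camera calls.

## Task

Reload the blue card magazine with the brown pack of cards. Fold the pawl back out of the ratchet wheel and turn the knob back (anticlockwise) to open the magazine, stand the brown pack upright in the channel, square behind the front gate, drop the pawl into the teeth again and click the knob forward (clockwise) until the yellow follower plate holds the pack against the gate with its springs clearly squeezed but not bottomed. Never force the ratchet or crush the cards, and leave the other things on the bench where they are.

Things in the scene. Friction and masses are not known exactly. Their poses are not given: they have to be found in the camera images.
- magazine: Blue card magazine fixed to the bench, elsewhere and turned otherwise each run. Base 305 x 150 x 10 mm; origin underside, 160 mm from the rear end. Own -x runs to the front gate (inner face x = -133 mm, 82 mm high), z up. Channel: centre line y = -30 mm, floor 12 mm up, 70 mm between rails that reach 35 mm up, ending at x = -30 mm. Knob axis: x = 45 mm, y = 0. Nothing above 120 mm.
- slot (a point): Point of the magazine where the centre of the pack (half-way up) is when it stands on the channel floor, touching the front gate: own x = -112 mm, y = -30 mm, 54 mm above the bench. Axes as the magazine's.
- gate (a point): Point on the inner face of the front gate, on the channel's centre line, 54 mm above the bench; the pack is pressed against this face.
- plate_face (a point): Middle of the front face of the yellow follower plate (56 mm wide, 62 high), 54 mm above the bench. Its distance from the gate is the room for the pack: too little at the start (15 to 37 mm), 61 mm with the knob turned back to its stop. The plate sits on two springs on a rack that the knob drives.
- plate (a joint): How far the plate's springs are squeezed (m): 0 free, 0.013 bottomed; 0.6 N per mm. Once the plate touches the pack, further turning of the knob squeezes it. With the pack held it should read 3 to 10 mm.
- knob_grip (a point): On the vertical axis of the black fluted knob (44 mm across, 28 mm high), half-way up it, 99 mm above the bench. It can be pinched across at any angle. Below it on the same shaft: the steel ratchet wheel, 116 mm across, its teeth topping out 51 mm above the bench.
- knob (a joint): Knob angle (rad): 0 at the backward stop (plate 61 mm from the gate); it grows clockwise seen from above, which moves the plate towards the gate by 30 mm per rad, up to 1.85. 30 teeth: one click is 0.209 rad or 6.3 mm. With the pawl in the teeth it turns clockwise only, and when let go with squeezed springs falls back to the last click. Friction 0.04 N m.
- pawl (a joint): Pawl angle (rad): about 0 with the nose down in the teeth (up to 0.1 while it rides over a tooth), 1.9 folded right back on its stop. It is held by its own weight only: let go below 1.2 it falls into the teeth, let go above 1.5 it falls back and stays there.
- pawl_hinge (a point): On the pawl's hinge, 58 mm above the bench, own x = 113 mm, y = -52 mm of the magazine. The hinge lies along the magazine's own y; its bracket is 21 mm wide and reaches 66 mm above the bench. The pawl runs from here 68 mm towards own -x to its nose.
- pawl_tab (a point): Grip point on the red tab of the pawl, 13 mm below its end. The tab is a post 10 mm thick along the hinge (magazine's y), 14 mm the other way. With the pawl down the point is 20 mm from the hinge towards the magazine's -x and 28 mm above it; it turns with the pawl (radius 34 mm) up and over the hinge towards the rear. Pinched along the hinge it swivels between the fingers.
- pack_center (a point): Centre of the brown pack of stiff cards with a white band: 42 mm thick (own x), 60 mm wide (own y), 84 mm high, about 0.15 kg, standing upright on the bench. In the channel its 42 mm must lie along the channel.
- white_pack: A pack of larger white cards with a red band, 50 x 92 mm, 70 mm high, that belongs elsewhere; origin under its centre. Leave it.
- tape_roll: Roll of amber packing tape lying flat, 96 mm across, 48 mm high; origin under its centre. Leave it.
- mug: Blue mug, 80 mm across, 92 mm high, handle at its own +y; origin under its centre. Leave it.
- stapler: Black stapler, 135 mm long (own x), 34 mm wide, about 50 mm high; origin under its centre. Leave it.
- marker: White and red marker pen lying down, 132 mm long (own x), 16 mm high; origin under it, 2 mm from its middle. Leave it.
- parcel: Closed brown carton with a white label, 110 x 150 x 70 mm high; origin under its centre. Leave it.
- scanner: Black hand scanner lying on its side, 185 mm long (own x), 44 mm high; origin under it. Leave it.
- cleaner: Green bottle of cleaner with a white cap, 52 mm across, 150 mm high, standing close to the brown pack; origin under its centre. Leave it.
There are look-alikes about, which are no part of the job. Of the things that look like the part that bears pack_center, the middle-sized one is meant.

How it is judged:
By the outcome, as a careful person would: the job done as asked, in the order asked, and still so for the second after the job is handed in, with the robot touching nothing.
It also fails if it takes over 72 s, if anything falls off the work surface, if the arm or the gripper's body presses on something with over 40 N, if the wrist force passes 120 N, or if a joint passes its speed limit or range.

## Working session

There is one attempt and no reset: what is moved stays moved. The work goes in short steps, Python scripts to look and compute and a shell command to move; the robot and the scene stay as the last step left them, time stands still between calls to the robot, and variables do not carry over. Pictures are saved under pics/ and viewed, at most 10 in all, crops included, and the job is handed in when it is done.

```bash
mkdir -p pics; cat > h.py <<'E'
import numpy as np, cv2
from plant import arm
def snap(name,fn=None,crop=None,scale=1):
    c=arm.read_camera(name); im=c["image"][:,:,::-1].copy()
    if crop:
        x0,y0,x1,y1=crop; im=im[y0:y1,x0:x1]
    if scale!=1: im=cv2.resize(im,None,fx=scale,fy=scale,interpolation=cv2.INTER_CUBIC)
    if fn: cv2.imwrite("pics/"+fn,im)
    return c
def cal(c):
    f=240/np.tan(np.radians(c["vertical_fov"])/2); return f,c["cx"],c["cy"],np.array(c["world_to_cam"])
def back(c,u,v,z):
    f,cx,cy,T=cal(c); R=T[:3,:3]; o=-R.T@T[:3,3]; d=R.T@np.array([(u-cx)/f,(v-cy)/f,1]); return o+d*(z-o[2])/d[2]
def proj(c,p):
    f,cx,cy,T=cal(c); q=T[:3,:3]@np.array(p)+T[:3,3]; return np.array([cx+f*q[0]/q[2],cy+f*q[1]/q[2]])
E
python3 - <<'E'
from h import *
for n in("top","scene"):
    c=snap(n,n+"0.png"); print(n,c["vertical_fov"],c["cx"],c["cy"],np.round(c["world_to_cam"],3).tolist())
s=arm.read_state(); print({k:np.round(v,3).tolist() for k,v in s.items()}, arm.finger_overhang)
E
```

```text
top 51.28678042072078 320.448331945437 231.3754896329442 [[-0.023, -1.0, 0.001, 0.001], [-0.988, 0.022, -0.151, 0.551], [0.151, -0.004, -0.989, 1.312], [0.0, 0.0, 0.0, 1.0]]
scene 52.973879678876706 321.5591706692761 243.08293088428923 [[-0.34, 0.94, 0.016, 0.197], [0.736, 0.277, -0.617, -0.326], [-0.585, -0.198, -0.787, 1.436], [0.0, 0.0, 0.0, 1.0]]
{'clock': 0.1, 'joint_pos': [-1.363, 0.478, 0.022, 1.556, -0.012, 1.109, -0.083], 'joint_velocities': [0.001, -0.002, -0.0, -0.003, 0.0, -0.001, 0.001], 'joint_torque': [0.005, -59.776, 1.613, -28.196, 0.013, 0.005, -0.0], 'eef_pos': [0.21, 0.641, 0.241], 'eef_rot': [-3.14, 0.0, 2.826], 'force': [-0.076, 0.383, 0.425], 'wrist_torque': [-0.052, 0.031, 0.011], 'finger_force': 0.0, 'grip_width': 0.085} 0.011
```

View pics/top0.png

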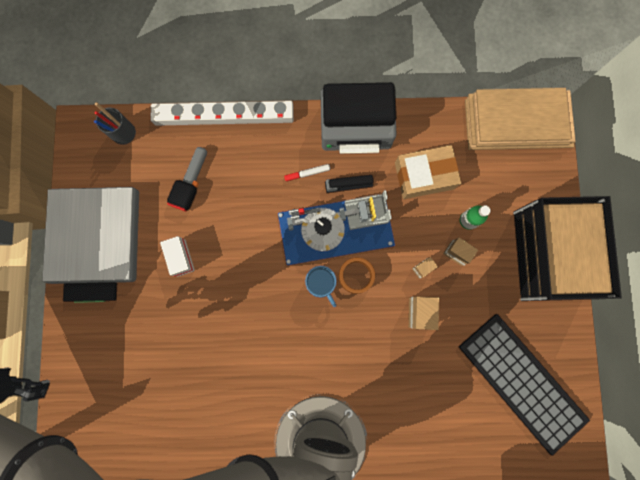

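View pics/scene0.png

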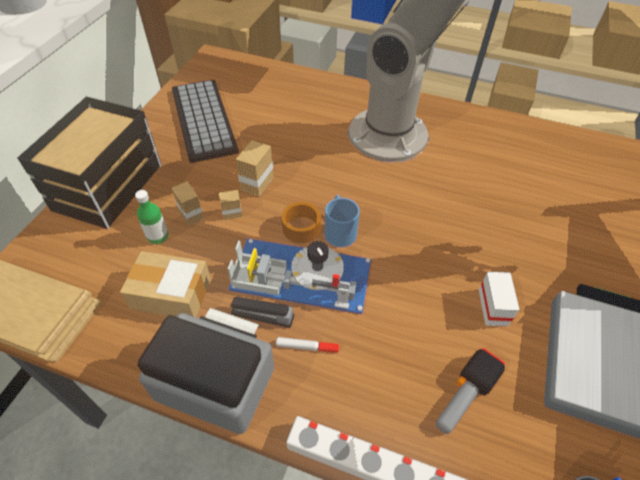

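The brown packs, by top-view pixel, are the large one at (424,313), the small one at (425,268) and the middle one at (461,251). The middle one stands next to the green cleaner at (475,216), as the description says. The magazine is at (337,230) with its gate to the right and the pawl tab at about (297,212). I'll check the choice in a close crop.

```bash
python3 - <<'E'
from h import *
a=arm.read_camera("top")["image"][:,:,::-1]; b=arm.read_camera("scene")["image"][:,:,::-1]
r=lambda im,w,h: cv2.resize(im,(w,h),interpolation=cv2.INTER_CUBIC)
# left-top: top cam x270-510,y180-290 -> 
im=np.zeros((600,800,3),np.uint8)
A=r(a[185:275,270:510],800,300); B=r(b[175:310,120:390],600,300)  # 3.333x, 2.222x
im[:300]=A; im[300:,:600]=B
cv2.imwrite("pics/c1.png",im)
E
```

```text
(no output)
```

View pics/c1.png

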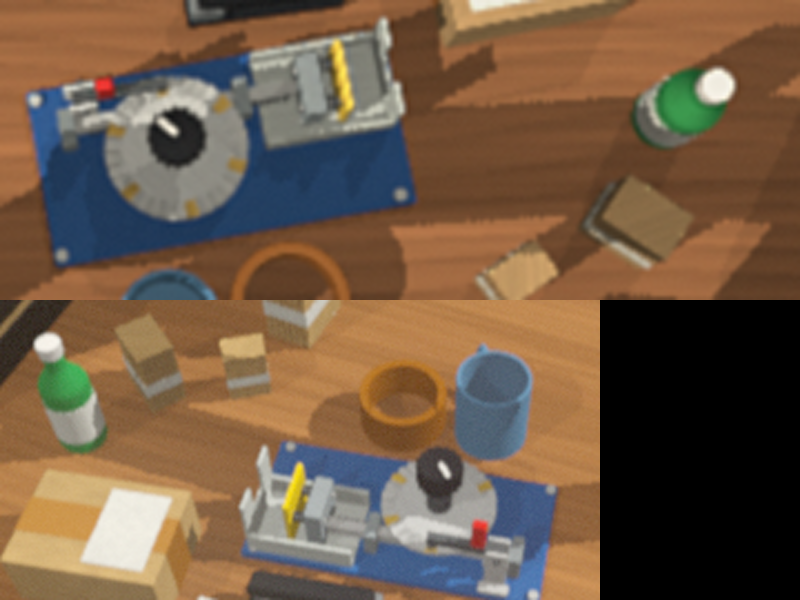

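```bash
cat > pose.py <<'E'
from h import *
from scipy.optimize import least_squares
c=arm.read_camera("top"); s=arm.read_camera("scene")
t=lambda u,v:(270+u/3.3333-.35,185+v/3.3333-.35); q=lambda u,v:(120+u/2.2222-.3,175+(v-300)/2.2222-.3)
def T(p,m):
    C,S=np.cos(p[2]),np.sin(p[2]); return [p[0]+C*m[0]-S*m[1],p[1]+S*m[0]+C*m[1],m[2]]
obs=[(c,t(27,95),(.160,-.075,.01)),(c,t(53,268),(.160,.075,.01)),(c,t(415,203),(-.145,.075,.01)),(c,t(177,137),(.045,0,.113)),
 (s,q(557,487),(.160,.075,.01)),(s,q(273,441),(-.145,.075,.01)),(s,q(440,457),(.045,0,.113))]
f=lambda p:np.concatenate([proj(k,T(p,m))-uv for k,uv,m in obs])
x0=[*back(c,337,230,.01)[:2],np.pi/2]
r=least_squares(f,x0,loss="soft_l1"); M=r.x
if __name__=="__main__":
    print("mag",M,np.round(f(M).reshape(-1,2),1).tolist())
    for n,m in dict(slot=(-.112,-.03,.054),knob=(.045,0,.099),tab=(.093,-.052,.086),hinge=(.113,-.052,.058)).items(): print(n,np.round(T(M,m),4))
    pk=[(632,177),(692,216),(650,265),(594,217)]
    P=[back(c,*t(*k),.084) for k in pk]; print(np.round(P,4)); 
    print([np.linalg.norm(P[i]-P[(i+1)%4]).round(4) for i in range(4)])
    P2=[back(s,*q(*k),.084) for k in [(117,328),(152,317),(179,356),(140,366)]]; print(np.round(P2,4))
    print([np.linalg.norm(P2[i]-P2[(i+1)%4]).round(4) for i in range(4)])
    for n,P in dict(top=P,sc=P2).items(): print(n,np.mean(P,0))
E
python3 pose.py
```

```text
mag [ 0.56337228 -0.06269443  1.73441542] [[-0.3, -0.6], [1.4, 0.3], [1.5, -0.7], [0.5, -0.7], [0.9, -2.2], [4.1, -1.1], [0.3, 1.9]]
slot [ 0.6112 -0.1683  0.054 ]
knob [ 0.556  -0.0183  0.099 ]
tab [0.5995 0.0375 0.086 ]
hinge [0.5963 0.0573 0.058 ]
[[ 0.519  -0.3738  0.084 ]
 [ 0.4872 -0.4188  0.084 ]
 [ 0.4495 -0.3834  0.084 ]
 [ 0.4881 -0.342   0.084 ]]
[np.float64(0.0551), np.float64(0.0517), np.float64(0.0565), np.float64(0.0443)]
[[ 0.4871 -0.42    0.084 ]
 [ 0.4587 -0.3929  0.084 ]
 [ 0.5002 -0.3367  0.084 ]
 [ 0.5277 -0.3681  0.084 ]]
[np.float64(0.0392), np.float64(0.0699), np.float64(0.0417), np.float64(0.0658)]
top [ 0.48595607 -0.37948892  0.084     ]
sc [ 0.49342645 -0.37943847  0.084     ]
```

The middle pack, in crop 1 at (640,220), stands beside the cleaner and matches. I'll check the tab, plate gap and cleaner numerically before moving.

```bash
python3 - <<'E'
from pose import *
tt=(.093,-.052,.099)
print("tab top pred",proj(c,T(M,tt)),"obs",t(104,87),"scene",proj(s,T(M,tt)),q(480,523))
print("tab from obs",back(c,*t(104,87),.097),back(s,*q(480,523),.099), T(M,tt))
print("slot-gate line scene px", proj(s,T(M,(-.133,-.03,.082))))
p=back(c,*t(342,80),.085); C,S=np.cos(M[2]),np.sin(M[2]); d=p[:2]-M[:2]; print("plate own x",C*d[0]+S*d[1],-S*d[0]+C*d[1])
def res(p):
    out=[]
    for cam,f,pts in ((c,t,[(632,177),(692,216),(650,265),(594,217)]),(s,q,[(179,356),(152,317),(117,328),(140,366)])):
        pass
    return out
# rectangle model fit
lab=[(c,t(632,177)),(c,t(692,216)),(c,t(650,262)),(c,t(594,217)),(s,q(179,356)),(s,q(152,317)),(s,q(117,328)),(s,q(140,366))]
sg=[None]*8
from itertools import product
def near(p):
    e=[]
    K=[T(p,(.021*a,.030*b,.084)) for a,b in product((-1,1),(-1,1))]
    for k,uv in lab:
        D=[proj(k,x)-uv for x in K]; e.append(min(D,key=lambda d:d@d))
    return np.concatenate(e)
r=least_squares(near,[.489,-.379,-.64],loss="soft_l1",x_scale=[.01,.01,.1]); print("pack",r.x,np.degrees(r.x[2]),near(r.x).reshape(-1,2).round(1).tolist())
print("cap",back(c,*t(714,85),.15),"base scene",back(s,*q(85,440),0.0))
E
python3 -m creep '[{"jaw":-0.2,"xyz":[0.54,-0.84,0],"angular":[0,0,-0.51]},{"jaw":-0.2,"xyz":[0.54,-0.84,0],"angular":[0,0,-0.51]},{"jaw":-0.2,"xyz":[0.54,-0.84,0],"angular":[0,0,-0.51]},{"jaw":-0.2,"xyz":[0.54,-0.84,0],"angular":[0,0,-0.51]},{"jaw":-0.2,"xyz":[0.54,-0.84,0],"angular":[0,0,-0.51]},{"jaw":-0.2,"xyz":[0.54,-0.84,0],"angular":[0,0,-0.51]},{"jaw":-0.2,"xyz":[0.54,-0.84,0],"angular":[0,0,-0.51]},{"jaw":-0.2,"xyz":[0.54,-0.84,0],"angular":[0,0,-0.51]},{"jaw":-0.2,"xyz":[0.54,-0.84,0],"angular":[0,0,-0.51]}]' 30
```

```text
tab top pred [301.43765566 209.92959627] obs (300.85031200312, 210.75026100261002) scene [335.99105961 274.33596504] (335.7021600216002, 275.05100351003506)
tab from obs [0.59777593 0.03917198 0.097     ] [0.60143856 0.03755185 0.099     ] [np.float64(0.5995290042732564), np.float64(0.037533762670697066), 0.099]
slot-gate line scene px [235.12744297 253.98101105]
plate own x -0.09127758962884266 -0.023595785853593385
pack [ 0.48901505 -0.38067675 -0.66634062] -38.17850520227531 [[-1.5, -1.9], [-0.6, 0.1], [2.9, -0.9], [0.7, -1.1], [-0.9, -3.4], [1.6, -1.1], [1.0, 0.3], [0.1, -1.3]]
cap [ 0.57856672 -0.42121034  0.15      ] base scene [ 5.84239276e-01 -4.24203120e-01 -1.11022302e-16]
clock: 1.15
eef_pos: [0.4048, 0.3375, 0.2427]
eef_rot: [3.141, -0.0, 2.272]
force: [1.1, 0.5, 0.3]
grip_width: 0.0342
finger_force: 0.0
```

```bash
python3 -m creep '[{"jaw":-0.2,"xyz":[0.54,-0.83,0],"angular":[0,0,-0.5]},{"jaw":-0.2,"xyz":[0.54,-0.83,-0.1],"angular":[0,0,-0.5]},{"jaw":-0.2,"xyz":[0.54,-0.83,-0.3],"angular":[0,0,-0.5]},{"jaw":-0.2,"xyz":[0.54,-0.83,-0.3],"angular":[0,0,-0.5]},{"jaw":-0.2,"xyz":[0.54,-0.83,-0.3],"angular":[0,0,-0.5]},{"jaw":-0.2,"xyz":[0.54,-0.83,-0.4],"angular":[0,0,-0.5]},{"jaw":-0.2,"xyz":[0.54,-0.83,-0.4],"angular":[0,0,-0.5]},{"jaw":-0.2,"xyz":[0.54,-0.83,-0.4],"angular":[0,0,-0.5]},{"jaw":-0.2,"xyz":[0.54,-0.83,-0.4],"angular":[0,0,-0.5]},{"jaw":-0.2,"xyz":[0,0,0],"angular":[0,0,0]}]'
python3 - <<'E'
from h import *
a=snap("top")["image"][:,:,::-1][170:260,250:370]; b=snap("scene")["image"][:,:,::-1][200:320,220:380]
im=np.vstack([cv2.resize(a,(400,300),interpolation=2),cv2.resize(b,(400,300),interpolation=2)]); cv2.imwrite("pics/c2.png",im)
E
```

```text
clock: 1.98
eef_pos: [0.598, 0.0345, 0.1377]
eef_rot: [-3.14, 0.006, 1.722]
force: [-0.4, -0.1, 0.6]
grip_width: 0.034
finger_force: 0.0
```

View pics/c2.png

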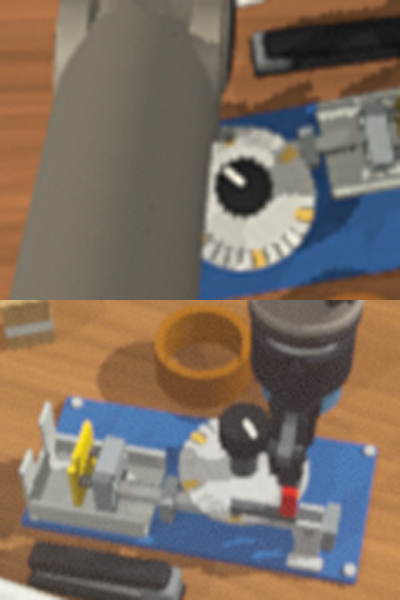

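The fingers hang at about (288,475) in the lower crop, right above the red tab at (289,497). I'll go down and pinch.

```bash
python3 -m creep '[{"jaw":-0.2,"xyz":[0.05,0.08,-0.4],"angular":[0,0,0.1]},{"jaw":-0.2,"xyz":[0,0,-0.4],"angular":[0,0,0]},{"jaw":-0.2,"xyz":[0,0,-0.35],"angular":[0,0,0]},{"jaw":-0.2,"xyz":[0,0,-0.2],"angular":[0,0,0]},{"jaw":-0.2,"xyz":[0,0,0],"angular":[0,0,0]},{"jaw":-1,"xyz":[0,0,0],"angular":[0,0,0]},{"jaw":-1,"xyz":[0,0,0],"angular":[0,0,0]},{"jaw":-1,"xyz":[0,0,0],"angular":[0,0,0]},{"jaw":-1,"xyz":[0,0,0],"angular":[0,0,0]},{"jaw":-1,"xyz":[0,0,0],"angular":[0,0,0]}]' 20
```

```text
clock: 2.92
eef_pos: [0.6005, 0.0478, 0.0872]
eef_rot: [3.137, -0.0, 1.748]
force: [4.2, 2.1, -3.7]
grip_width: 0.0089
finger_force: 25.7
```

```bash
python3 - <<'E'
from h import *
b=snap("scene","c3.png",(270,200,390,320),5)
s=arm.read_state(); print({k:np.round(v,3).tolist() for k,v in s.items()})
E
```

```text
{'clock': 2.967, 'joint_pos': [-0.478, 0.572, 0.396, 1.881, -0.314, 0.744, 0.27], 'joint_velocities': [-0.002, 0.001, 0.0, 0.0, -0.0, 0.001, 0.001], 'joint_torque': [0.604, -55.587, 8.383, -18.298, 0.414, 1.391, 0.02], 'eef_pos': [0.6, 0.048, 0.087], 'eef_rot': [3.137, -0.0, 1.748], 'force': [4.651, 0.546, -5.331], 'wrist_torque': [0.295, -0.918, 0.008], 'finger_force': 25.723, 'grip_width': 0.01}
```

View pics/c3.png

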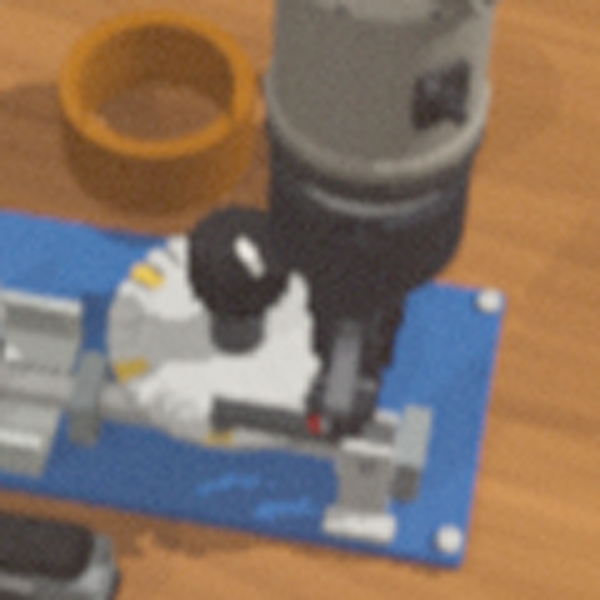

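The red tab shows at the left edge of the finger, at about (315,425). The pinch is roughly 10 mm too far to the rear, so I'll open, shift and pinch again.

```bash
python3 -m creep '[{"jaw":-0.4,"xyz":[0,0,0],"angular":[0,0,0]},{"jaw":-0.4,"xyz":[0,0,0],"angular":[0,0,0]},{"jaw":-0.4,"xyz":[0,0,0],"angular":[0,0,0]},{"jaw":-0.4,"xyz":[0.04,-0.12,0],"angular":[0,0,0]},{"jaw":-0.4,"xyz":[0.04,-0.12,0],"angular":[0,0,-0.05]},{"jaw":-0.4,"xyz":[0,0,0],"angular":[0,0,0]},{"jaw":-0.4,"xyz":[0,0,0],"angular":[0,0,0]}]'
```

```text
clock: 3.55
eef_pos: [0.6016, 0.0364, 0.0859]
eef_rot: [-3.142, 0.0, 1.74]
force: [-0.0, 0.2, -0.5]
grip_width: 0.0257
finger_force: 0.0
```

```bash
python3 -m creep '[{"jaw":-0.4,"xyz":[0,0,-0.075],"angular":[0,0,0]},{"jaw":-1,"xyz":[0,0,0],"angular":[0,0,0]},{"jaw":-1,"xyz":[0,0,0],"angular":[0,0,0]},{"jaw":-1,"xyz":[0,0,0],"angular":[0,0,0]},{"jaw":-1,"xyz":[0,0,0],"angular":[0,0,0]}]' 20
python3 - <<'E'
from h import *
s=arm.read_state(); p=s["eef_pos"];print(p,s["force"],s["grip_width"])
M=[.5634,-.0627,1.7344]; C,S=np.cos(M[2]),np.sin(M[2])
h=np.array([M[0]+C*.113+S*.052,M[1]+S*.113-C*.052])
d=np.array(p[:2])-h; ux=C*d[0]+S*d[1]; uz=p[2]+.008-.058
print("rel hinge",ux,uz)
ux,uz=-.0195,.0325+0*uz
prev=(ux,uz)
for th in np.linspace(0,1.75,15)[1:]:
    n=(ux*np.cos(th)+uz*np.sin(th), -ux*np.sin(th)+uz*np.cos(th))
    dx,dz=n[0]-prev[0],n[1]-prev[1]; prev=n
    print(round(th,2),np.round([dx*C/.04,dx*S/.04,dz/.04],2), np.round(n,4))
E
```

```text
clock: 3.97
eef_pos: [0.6022, 0.0377, 0.0827]
eef_rot: [3.14, 0.0, 1.741]
force: [5.3, 1.2, -7.9]
grip_width: 0.0095
finger_force: 26.1
[0.60222831 0.03771907 0.08268712] [ 5.2557677   1.21928784 -7.8924317 ] 0.009530038653540265
rel hinge -0.020246004777177837 0.03268711540354024
0.12 [-0.02  0.1   0.05] [-0.0153  0.0347]
0.25 [-0.02  0.11  0.04] [-0.0109  0.0363]
0.38 [-0.02  0.11  0.03] [-0.0062  0.0374]
0.5 [-0.02  0.12  0.01] [-0.0015  0.0379]
0.62 [-0.02  0.12 -0.  ] [0.0032 0.0378]
0.75 [-0.02  0.12 -0.02] [0.0079 0.0371]
0.88 [-0.02  0.11 -0.03] [0.0124 0.0358]
1.0 [-0.02  0.11 -0.05] [0.0168 0.034 ]
1.12 [-0.02  0.1  -0.06] [0.0209 0.0316]
1.25 [-0.02  0.09 -0.07] [0.0247 0.0288]
1.38 [-0.01  0.08 -0.08] [0.0281 0.0255]
1.5 [-0.01  0.07 -0.09] [0.031  0.0218]
1.62 [-0.01  0.06 -0.1 ] [0.0335 0.0177]
1.75 [-0.01  0.05 -0.11] [0.0355 0.0134]
```

```bash
python3 - <<'E'
from h import *
c=snap("scene"); M=[.5634,-.0627,1.7344]; C,S=np.cos(M[2]),np.sin(M[2])
def P(x,y,z):
    u=proj(c,(M[0]+C*x-S*y,M[1]+S*x+C*y,z)); return np.round((u-[270,200])*5).tolist()
for n,m in dict(hinge=(.113,-.052,.058),h_far=(.113,-.0625,.058),h_foot=(.113,-.0625,.01),b20lo=(.133,-.0625,.045),b20hi=(.133,-.0625,.066),b20hin=(.133,-.0415,.066),b30hi=(.143,-.0625,.066),b30hin=(.143,-.0415,.066),b30lo=(.143,-.0625,.04)).items(): print(n,P(*m))
E
```

```text
hinge [372.0, 433.0]
h_far [368.0, 454.0]
h_foot [363.0, 513.0]
b20lo [413.0, 478.0]
b20hi [416.0, 451.0]
b20hin [423.0, 411.0]
b30hi [440.0, 455.0]
b30hin [446.0, 414.0]
b30lo [435.0, 488.0]
```

```bash
python3 -m creep '[{"jaw":-0.4,"xyz":[0,0,0],"angular":[0,0,0]},{"jaw":-0.4,"xyz":[0,0,0],"angular":[0,0,0]},{"jaw":-0.4,"xyz":[0.03,0,0.25],"angular":[0,0,0]},{"jaw":-0.4,"xyz":[0,0,0],"angular":[0,0,0]},{"jaw":-1,"xyz":[0,0,0],"angular":[0,0,0]},{"jaw":-1,"xyz":[0,0,0],"angular":[0,0,0]},{"jaw":-1,"xyz":[0,0,0],"angular":[0,0,0]},{"jaw":-1,"xyz":[0,0,0],"angular":[0,0,0]}]' 20
python3 -m creep '[{"jaw":-1,"xyz":[-0.02,0.1,0.05],"angular":[0,0,0]},{"jaw":-1,"xyz":[-0.02,0.11,0.04],"angular":[0,0,0]},{"jaw":-1,"xyz":[-0.02,0.11,0.03],"angular":[0,0,0]},{"jaw":-1,"xyz":[-0.02,0.12,0.01],"angular":[0,0,0]},{"jaw":-1,"xyz":[-0.02,0.12,0],"angular":[0,0,0]},{"jaw":-1,"xyz":[0,0,0],"angular":[0,0,0]}]'
python3 - <<'E'
from h import *
snap("scene","c4.png",(270,200,390,320),4)
E
```

```text
clock: 4.68
eef_pos: [0.6026, 0.0371, 0.0937]
eef_rot: [-3.142, -0.0, 1.741]
force: [-3.0, -1.1, 6.9]
grip_width: 0.0096
finger_force: 24.3
clock: 5.18
eef_pos: [0.5989, 0.0593, 0.0986]
eef_rot: [3.141, 0.001, 1.741]
force: [1.1, -4.5, 3.5]
grip_width: 0.0097
finger_force: 23.6
```

View pics/c4.png

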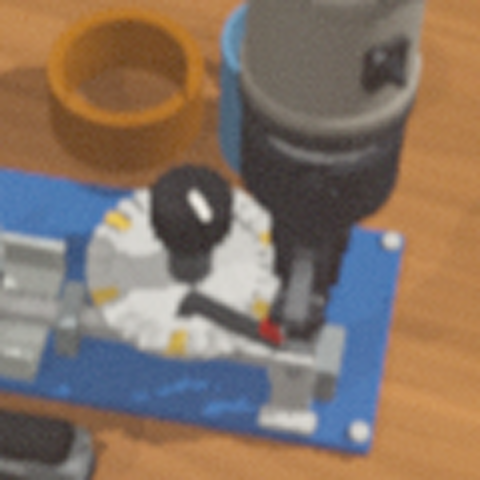

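The pawl is rising with the tab: its nose is off the wheel at about (190,303). I'll carry on round the arc to about 1.65 rad.

```bash
python3 -m creep '[{"jaw":-1,"xyz":[-0.02,0.12,-0.02],"angular":[0,0,0]},{"jaw":-1,"xyz":[-0.02,0.11,-0.03],"angular":[0,0,0]},{"jaw":-1,"xyz":[-0.02,0.11,-0.05],"angular":[0,0,0]},{"jaw":-1,"xyz":[-0.02,0.1,-0.06],"angular":[0,0,0]},{"jaw":-1,"xyz":[-0.02,0.09,-0.07],"angular":[0,0,0]},{"jaw":-1,"xyz":[-0.01,0.08,-0.08],"angular":[0,0,0]},{"jaw":-1,"xyz":[-0.01,0.07,-0.09],"angular":[0,0,0]},{"jaw":-1,"xyz":[-0.01,0.06,-0.09],"angular":[0,0,0]},{"jaw":-1,"xyz":[0,0,0],"angular":[0,0,0]}]'
python3 - <<'E'
from h import *
snap("scene","c5.png",(270,180,390,320),4)
E
```

```text
clock: 5.98
eef_pos: [0.5936, 0.0923, 0.0787]
eef_rot: [3.141, -0.003, 1.743]
force: [-1.1, 2.3, 7.5]
grip_width: 0.0095
finger_force: 26.6
```

View pics/c5.png

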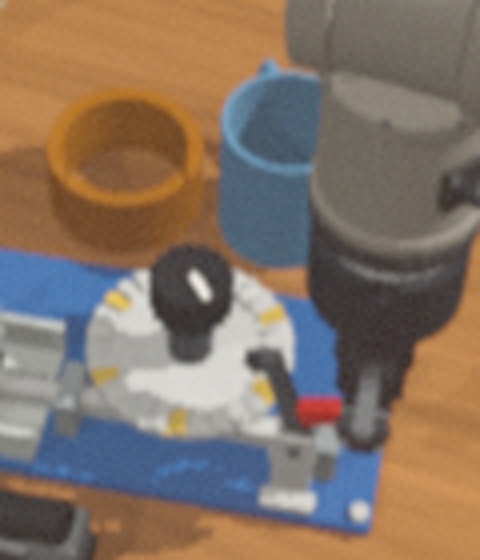

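```bash
python3 - <<'E'
from h import *
c=snap("scene"); M=[.5634,-.0627,1.7344]; C,S=np.cos(M[2]),np.sin(M[2])
def P(x,y,z):
    u=proj(c,(M[0]+C*x-S*y,M[1]+S*x+C*y,z)); return np.round((u-[270,180])*4).tolist()
for th in (1.1,1.2,1.3,1.4,1.5,1.6,1.7):
    r=lambda a,b:(.113+a*np.cos(th)+b*np.sin(th),-.052,.058-a*np.sin(th)+b*np.cos(th))
    print(th,P(*r(-.068,0)),P(*r(-.06,0)),"tab end",P(*r(-.020,.041)),"tabbase",P(*r(-.020,.01)))
E
```

```text
1.1 [245.0, 352.0] [251.0, 361.0] tab end [354.0, 397.0] tabbase [300.0, 403.0]
1.2 [257.0, 351.0] [262.0, 360.0] tab end [360.0, 401.0] tabbase [304.0, 404.0]
1.3 [269.0, 351.0] [273.0, 360.0] tab end [366.0, 406.0] tabbase [308.0, 405.0]
1.4 [282.0, 351.0] [284.0, 360.0] tab end [370.0, 410.0] tabbase [312.0, 407.0]
1.5 [296.0, 352.0] [296.0, 361.0] tab end [375.0, 415.0] tabbase [316.0, 408.0]
1.6 [309.0, 354.0] [307.0, 363.0] tab end [378.0, 420.0] tabbase [320.0, 410.0]
1.7 [322.0, 357.0] [319.0, 366.0] tab end [380.0, 425.0] tabbase [323.0, 411.0]
```

```bash
python3 -m creep '[{"jaw":-1,"xyz":[-0.01,0.06,-0.07],"angular":[0,0,0]},{"jaw":-1,"xyz":[-0.01,0.05,-0.07],"angular":[0,0,0]},{"jaw":-1,"xyz":[-0.01,0.04,-0.08],"angular":[0,0,0]},{"jaw":-1,"xyz":[0,0.03,-0.09],"angular":[0,0,0]},{"jaw":-1,"xyz":[0,0,0],"angular":[0,0,0]},{"jaw":-1,"xyz":[0,0,0],"angular":[0,0,0]}]'
python3 - <<'E'
from h import *
snap("scene","c6.png",(270,180,390,320),4)
E
```

```text
clock: 6.58
eef_pos: [0.5926, 0.0992, 0.0665]
eef_rot: [3.141, -0.003, 1.743]
force: [-0.7, 3.0, 4.9]
grip_width: 0.0093
finger_force: 28.4
```

View pics/c6.png

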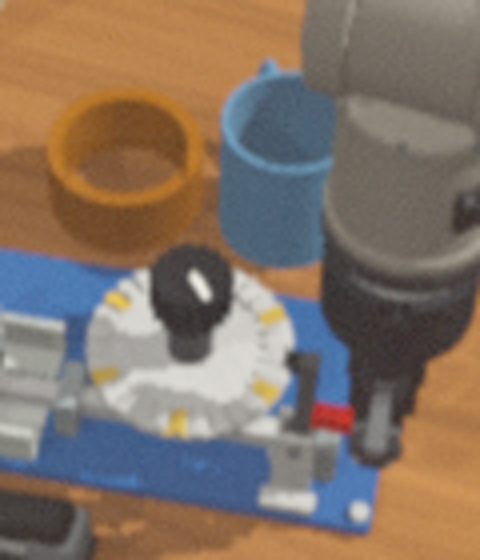

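The pawl arm is now about vertical: its nose is at (305,357), which is about 1.57 rad. I'll push a little further, then release and lift.

```bash
python3 -m creep '[{"jaw":-1,"xyz":[0,0.03,-0.09],"angular":[0,0,0]},{"jaw":-1,"xyz":[0,0.02,-0.08],"angular":[0,0,0]},{"jaw":-1,"xyz":[0,0,0],"angular":[0,0,0]},{"jaw":-0.5,"xyz":[0,0,0],"angular":[0,0,0]},{"jaw":-0.3,"xyz":[0,0,0],"angular":[0,0,0]},{"jaw":-0.3,"xyz":[0,0,0],"angular":[0,0,0]},{"jaw":-0.3,"xyz":[0,0,0.5],"angular":[0,0,0]},{"jaw":-0.3,"xyz":[0,0,0.8],"angular":[0,0,0]},{"jaw":0.3,"xyz":[0,0,0.8],"angular":[0,0,0]},{"jaw":0.3,"xyz":[0,0,0.4],"angular":[0,0,0]},{"jaw":0.3,"xyz":[0,0,0],"angular":[0,0,0]}]'
python3 - <<'E'
from h import *
snap("scene","c7.png",(230,180,390,320),4)
import pose; print(pose.T([.5634,-.0627,1.7344],(.045,0,.099)))
E
```

```text
clock: 7.55
eef_pos: [0.5947, 0.0983, 0.1633]
eef_rot: [3.135, -0.001, 1.74]
force: [1.1, -0.5, 0.7]
grip_width: 0.0555
finger_force: 0.0
[np.float64(0.5560706335979785), np.float64(-0.018300896538951186), 0.099]
```

View pics/c7.png

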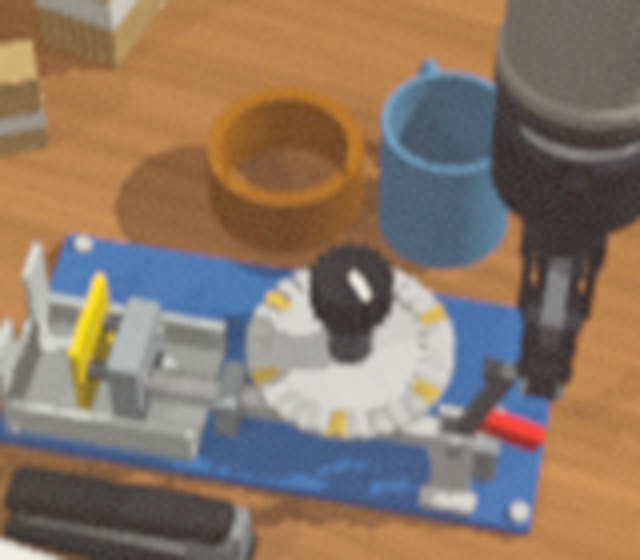

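The pawl has folded right back, with its arm and red tab leaning to the rear at (510,430). Next is the knob.

```bash
python3 -m creep '[{"jaw":0.4,"xyz":[-0.24,-0.73,0],"angular":[0,0,-0.9]},{"jaw":0.4,"xyz":[-0.24,-0.73,0],"angular":[0,0,-0.9]},{"jaw":0.4,"xyz":[-0.24,-0.73,0],"angular":[0,0,-0.9]},{"jaw":0.4,"xyz":[-0.24,-0.73,0],"angular":[0,0,-0.9]},{"jaw":0.4,"xyz":[0,0,0],"angular":[0,0,0]},{"jaw":0.4,"xyz":[0,0,0],"angular":[0,0,0]}]'
```

```text
clock: 8.2
eef_pos: [0.5523, -0.0204, 0.158]
eef_rot: [-3.139, 0.002, 1.305]
force: [0.8, 1.3, -0.2]
grip_width: 0.0595
finger_force: 0.0
```

```bash
python3 -m creep '[{"jaw":0.4,"xyz":[0.04,0.05,-0.5],"angular":[0,0,0]},{"jaw":0.4,"xyz":[0,0,-0.5],"angular":[0,0,0]},{"jaw":0.4,"xyz":[0,0,-0.4],"angular":[0,0,0]},{"jaw":0.4,"xyz":[0,0,-0.25],"angular":[0,0,0]},{"jaw":0.4,"xyz":[0,0,0],"angular":[0,0,0]},{"jaw":-0.2,"xyz":[0,0,0],"angular":[0,0,0]},{"jaw":-0.2,"xyz":[0,0,0],"angular":[0,0,0]},{"jaw":-0.2,"xyz":[0,0,0],"angular":[0,0,0]},{"jaw":-0.2,"xyz":[0,0,0],"angular":[0,0,0]}]' 25
```

```text
clock: 8.95
eef_pos: [0.5587, -0.0166, 0.0942]
eef_rot: [3.135, -0.0, 1.31]
force: [9.6, -1.9, -13.9]
grip_width: 0.0432
finger_force: 29.0
```

```bash
python3 - <<'E'
from h import *
s=arm.read_state(); print({k:np.round(s[k],3).tolist() for k in("eef_pos","force","wrist_torque","grip_width","joint_pos")})
E
```

```text
{'eef_pos': [0.559, -0.017, 0.094], 'force': [9.552, -1.853, -13.861], 'wrist_torque': [-0.394, -1.817, 0.096], 'grip_width': 0.043, 'joint_pos': [-0.482, 0.524, 0.52, 1.989, -0.385, 0.718, 0.011]}
```

```bash
python3 -m creep '[{"jaw":-0.2,"xyz":[0.08,-0.04,0.05],"angular":[0,0,0]},{"jaw":-0.2,"xyz":[0,0,0],"angular":[0,0,0.5]},{"jaw":-0.2,"xyz":[0,0,0],"angular":[0,0,0.7]},{"jaw":-0.2,"xyz":[0,0,0],"angular":[0,0,0.7]},{"jaw":-0.2,"xyz":[0,0,0],"angular":[0,0,0.7]},{"jaw":-0.2,"xyz":[0,0,0],"angular":[0,0,0.7]},{"jaw":-0.2,"xyz":[0,0,0],"angular":[0,0,0.7]},{"jaw":-0.2,"xyz":[0,0,0],"angular":[0,0,0]}]'
python3 - <<'E'
from h import *
s=arm.read_state(); print({k:np.round(s[k],3).tolist() for k in("wrist_torque","eef_rot")})
snap("scene","c8.png",(210,200,370,320),4)
E
```

```text
clock: 9.62
eef_pos: [0.5582, -0.0167, 0.0944]
eef_rot: [-3.141, -0.001, 1.793]
force: [4.3, 3.1, -18.8]
grip_width: 0.0431
finger_force: 31.1
{'wrist_torque': [0.561, -0.858, 0.071], 'eef_rot': [-3.141, -0.001, 1.793]}
```

View pics/c8.png

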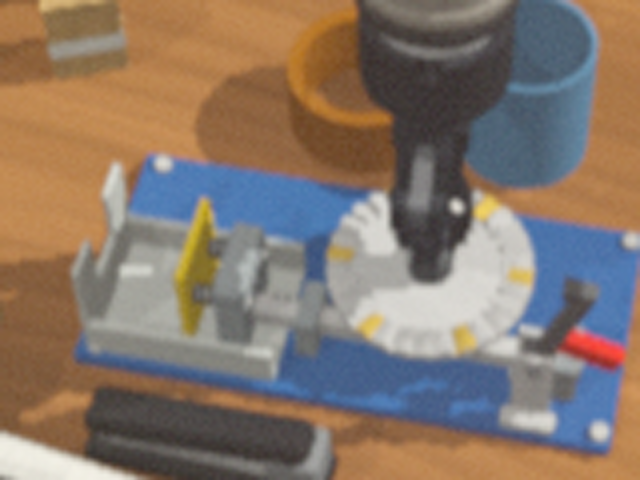

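The plate at (200,265) has moved back, and the knob turns freely. That was my tenth picture, so from here on I rely on numbers.

```bash
cat > pl.py <<'E'
from h import *
s=arm.read_state(); print("tq",np.round(s["wrist_torque"],3),"F",np.round(s["force"],1),"yaw",round(s["eef_rot"][2],3))
M=[.5634,-.0627,1.7344]; C,S=np.cos(M[2]),np.sin(M[2])
W=lambda x,y,z:(M[0]+C*x-S*y,M[1]+S*x+C*y,z)
for n in("scene","top"):
    c=arm.read_camera(n); im=c["image"]; hsv=cv2.cvtColor(im,cv2.COLOR_RGB2HSV)
    m=cv2.inRange(hsv,(22,150,90),(34,255,255))
    box=np.array([proj(c,W(x,y,z)) for x in(-.14,-.045) for y in(-.065,.005) for z in(.01,.09)]); a=box.min(0).astype(int);b=box.max(0).astype(int)
    k=np.zeros_like(m); k[a[1]:b[1],a[0]:b[0]]=1; v,u=np.nonzero(m*k)
    if len(u)<5: print(n,"none");continue
    cen=np.array([u.mean(),v.mean()])
    z=.054 if n=="scene" else .075
    xs=np.linspace(-.135,-.04,200); e=[np.linalg.norm(proj(c,W(x,-.03,z))-cen) for x in xs]; i=int(np.argmin(e))
    print(n,len(u),"plate x",round(xs[i],4),"gap",round(xs[i]+.133,4),"err px",round(e[i],1))
E
python3 pl.py
python3 -m creep '[{"jaw":-0.2,"xyz":[0,0,0.05],"angular":[0,0,0.6]},{"jaw":-0.2,"xyz":[0,0,0.05],"angular":[0,0,0.6]},{"jaw":-0.2,"xyz":[0,0,0],"angular":[0,0,0.6]},{"jaw":-0.2,"xyz":[0,0,0],"angular":[0,0,0]}]'
python3 pl.py
```

```text
tq [ 0.64  -0.887  0.039] F [  4.2   3.6 -20.7] yaw 1.789
scene 137 plate x -0.0834 gap 0.0496 err px 1.3
top 61 plate x -0.0777 gap 0.0553 err px 1.5
clock: 10.1
eef_pos: [0.5579, -0.0168, 0.0973]
eef_rot: [-3.14, -0.001, 2.007]
force: [8.4, 3.2, -31.3]
grip_width: 0.043
finger_force: 33.1
tq [ 0.609 -1.498  0.028] F [  8.4   3.2 -31.3] yaw 2.007
scene 131 plate x -0.0772 gap 0.0558 err px 0.8
top 59 plate x -0.0715 gap 0.0615 err px 1.6
```

```bash
python3 -m creep '[{"jaw":-0.2,"xyz":[-0.05,0,-0.1],"angular":[0,0,0.4]},{"jaw":-0.2,"xyz":[0,0,-0.1],"angular":[0,0,0.4]},{"jaw":-0.2,"xyz":[0,0,0],"angular":[0,0,0]}]'
python3 pl.py
python3 -m creep '[{"jaw":-0.2,"xyz":[0,0,0],"angular":[0,0,0.4]},{"jaw":-0.2,"xyz":[0,0,0],"angular":[0,0,0.4]},{"jaw":-0.2,"xyz":[0,0,0],"angular":[0,0,0]}]'
python3 pl.py
```

```text
clock: 10.45
eef_pos: [0.5582, -0.0173, 0.0953]
eef_rot: [3.138, -0.001, 2.101]
force: [-8.0, 3.7, 23.9]
grip_width: 0.0432
finger_force: 40.2
tq [0.629 1.896 0.103] F [-8.   3.7 23.9] yaw 2.101
scene 133 plate x -0.0744 gap 0.0586 err px 0.9
top 60 plate x -0.0691 gap 0.0639 err px 1.5
clock: 10.8
eef_pos: [0.5582, -0.0173, 0.0953]
eef_rot: [3.138, 0.0, 2.197]
force: [-7.1, 4.0, 24.4]
grip_width: 0.043
finger_force: 40.1
tq [0.609 1.917 0.008] F [-7.1  4.  24.4] yaw 2.197
scene 132 plate x -0.0715 gap 0.0615 err px 1.2
top 62 plate x -0.0663 gap 0.0667 err px 1.6
```

```bash
python3 -m creep '[{"jaw":-0.2,"xyz":[0,0,0.06],"angular":[0,0,0.4]},{"jaw":-0.2,"xyz":[0,0,0],"angular":[0,0,0.4]},{"jaw":-0.2,"xyz":[0,0,0],"angular":[0,0,0]}]'
python3 pl.py
python3 -m creep '[{"jaw":-0.2,"xyz":[0,0,0],"angular":[0,0,0.4]},{"jaw":-0.2,"xyz":[0,0,0],"angular":[0,0,0.3]},{"jaw":-0.2,"xyz":[0,0,0],"angular":[0,0,0]}]'
python3 pl.py
```

```text
clock: 11.15
eef_pos: [0.5588, -0.0182, 0.0955]
eef_rot: [3.138, 0.003, 2.291]
force: [3.4, 0.1, 1.0]
grip_width: 0.0431
finger_force: 37.9
tq [ 0.02  -0.447  0.017] F [3.4 0.1 1. ] yaw 2.291
scene 131 plate x -0.0701 gap 0.0629 err px 0.7
top 57 plate x -0.0648 gap 0.0682 err px 1.7
clock: 11.5
eef_pos: [0.5599, -0.0193, 0.0955]
eef_rot: [3.137, 0.005, 2.373]
force: [6.1, -1.8, 0.9]
grip_width: 0.043
finger_force: 38.0
tq [-0.453 -1.266 -0.686] F [ 6.1 -1.8  0.9] yaw 2.373
scene 136 plate x -0.0701 gap 0.0629 err px 0.9
top 58 plate x -0.0648 gap 0.0682 err px 1.4
```

The knob is at its stop: the torque rose and the plate no longer moves. I'll relax the grip, open and lift.

```bash
python3 -m creep '[{"jaw":-0.2,"xyz":[0,0,0],"angular":[0,0,-0.6]},{"jaw":0.4,"xyz":[0,0,0],"angular":[0,0,0]},{"jaw":0.4,"xyz":[0,0,0],"angular":[0,0,0]},{"jaw":0.4,"xyz":[0,0,0],"angular":[0,0,0]},{"jaw":0.6,"xyz":[0,0,0.5],"angular":[0,0,0]},{"jaw":1,"xyz":[0,0,0.9],"angular":[0,0,0]},{"jaw":1,"xyz":[0,0,0.9],"angular":[0,0,0]},{"jaw":1,"xyz":[0,0,0.5],"angular":[0,0,0]},{"jaw":1,"xyz":[0,0,0],"angular":[0,0,0]}]'
python3 pl.py
python3 - <<'E'
from h import *
# pack top-face fit by colour around pack + cleaner segmentation
c=arm.read_camera("top"); im=c["image"]; 
g=cv2.inRange(cv2.cvtColor(im,cv2.COLOR_RGB2HSV),(50,120,40),(85,255,255)); v,u=np.nonzero(g[190:240,440:510]); print("green",u.mean()+440,v.mean()+190,back(c,u.mean()+440,v.mean()+190,.075))
print(np.round(arm.read_state()["eef_pos"],4),np.round(arm.read_state()["joint_pos"],2))
hsv=cv2.cvtColor(im,cv2.COLOR_RGB2HSV)
print(hsv[244:258:3,446:480:4].tolist()[1:3], hsv[250,440].tolist(),hsv[235,470].tolist())
E
```

```text
clock: 12.35
eef_pos: [0.559, -0.0181, 0.2104]
eef_rot: [3.135, 0.004, 2.305]
force: [1.1, 0.7, 0.8]
grip_width: 0.0857
finger_force: 0.0
tq [ 0.012 -0.057 -0.034] F [1.1 0.7 0.8] yaw 2.305
scene 147 plate x -0.072 gap 0.061 err px 0.2
top 68 plate x -0.0667 gap 0.0663 err px 1.6
green 475.2027649769585 215.96774193548387 [ 0.57755687 -0.4224731   0.075     ]
[ 0.5559 -0.0178  0.205 ] [-0.33  0.33  0.3   1.9  -0.12  0.93  0.77]
[[[13, 150, 133], [17, 95, 102], [17, 123, 197], [17, 125, 198], [17, 122, 198], [17, 122, 200], [17, 122, 201], [16, 128, 147], [12, 154, 104]], [[21, 42, 122], [17, 127, 144], [17, 124, 200], [17, 123, 199], [17, 122, 200], [17, 124, 193], [16, 123, 193], [17, 123, 195], [14, 139, 130]]] [12, 150, 126] [13, 149, 99]
```

```bash
python3 - <<'E'
from h import *
for n,pt in(("top",(.489,-.381,.084)),("scene",(.489,-.381,.084))):
    c=arm.read_camera(n); hsv=cv2.cvtColor(c["image"],cv2.COLOR_RGB2HSV); u,v=proj(c,pt).astype(int)
    s0=hsv[v,u].astype(int); lo=np.clip(s0-[4,30,32],0,255);hi=np.clip(s0+[4,30,32],0,255)
    m=cv2.inRange(hsv,lo.astype(np.uint8),hi.astype(np.uint8)); m[:v-25]=0;m[v+25:]=0;m[:,:u-25]=0;m[:,u+25:]=0
    nl,L=cv2.connectedComponents(m); k=(L==L[v,u]); vv,uu=np.nonzero(k)
    P=np.array([back(c,a,b,.084)[:2] for a,b in zip(uu,vv)])*1000
    r=cv2.minAreaRect(P.astype(np.float32)); print(n,(u,v),s0,k.sum(),"centroid",P.mean(0).round(1),r)
    w,V=np.linalg.eigh(np.cov(P.T)); print(" axes",np.sqrt(12*w).round(1),np.degrees(np.arctan2(V[1,1],V[0,1])))
E
```

```text
top (np.int64(462), np.int64(249)) [ 17 123 203] 351 centroid [ 486.3 -383.8] ((486.4742431640625, -384.1909484863281), (58.85700225830078, 41.48347473144531), 54.15396499633789)
 axes [41.2 58.4] 54.292551073877995
scene (np.int64(186), np.int64(191)) [ 19 110 213] 340 centroid [ 488.6 -386.9] ((487.9613342285156, -387.6780090332031), (65.52816772460938, 43.55531311035156), 52.742645263671875)
 axes [43.  63.5] 53.91427926052416
```

```bash
python3 -m creep '[{"jaw":1,"xyz":[-0.17,-0.9,0],"angular":[0,0,0.17]},{"jaw":1,"xyz":[-0.17,-0.92,0],"angular":[0,0,0.18]},{"jaw":1,"xyz":[-0.17,-0.92,0],"angular":[0,0,0.18]},{"jaw":1,"xyz":[-0.17,-0.92,0],"angular":[0,0,0.18]},{"jaw":1,"xyz":[-0.17,-0.92,0],"angular":[0,0,0.18]},{"jaw":1,"xyz":[-0.17,-0.92,0],"angular":[0,0,0.18]},{"jaw":1,"xyz":[-0.17,-0.92,0],"angular":[0,0,0.18]},{"jaw":1,"xyz":[-0.17,-0.92,0],"angular":[0,0,0.18]},{"jaw":1,"xyz":[-0.17,-0.92,0],"angular":[0,0,0.18]},{"jaw":1,"xyz":[-0.17,-0.9,0],"angular":[0,0,0.17]},{"jaw":1,"xyz":[0,0,0],"angular":[0,0,0]},{"jaw":1,"xyz":[0,0,0],"angular":[0,0,0]}]'
cat > st.py <<'E'
from h import *
s=arm.read_state(); print({k:np.round(s[k],4).tolist() for k in("eef_pos","eef_rot","force","wrist_torque","grip_width","finger_force")})
E
python3 st.py
```

```text
clock: 13.6
eef_pos: [0.4864, -0.3868, 0.2041]
eef_rot: [-3.14, -0.003, 2.513]
force: [0.3, 0.1, -0.1]
grip_width: 0.0856
finger_force: 0.0
{'eef_pos': [0.4864, -0.3868, 0.2041], 'eef_rot': [-3.1399, -0.0026, 2.5132], 'force': [0.2649, 0.1088, -0.0726], 'wrist_torque': [0.0198, -0.0211, -0.0186], 'grip_width': 0.0856, 'finger_force': 0.0}
```

```bash
python3 -m creep '[{"jaw":1,"xyz":[0.02,0.04,-0.8],"angular":[0,0,0]},{"jaw":1,"xyz":[0,0,-0.8],"angular":[0,0,0]},{"jaw":1,"xyz":[0,0,-0.8],"angular":[0,0,0]},{"jaw":1,"xyz":[0,0,-0.7],"angular":[0,0,0]},{"jaw":1,"xyz":[0,0,-0.5],"angular":[0,0,0]},{"jaw":1,"xyz":[0,0,0],"angular":[0,0,0]},{"jaw":1,"xyz":[0,0,0],"angular":[0,0,0]}]'
python3 -m creep '[{"jaw":0.2,"xyz":[0,0,0],"angular":[0,0,0]},{"jaw":0.2,"xyz":[0,0,0],"angular":[0,0,0]},{"jaw":0.2,"xyz":[0,0,0],"angular":[0,0,0]},{"jaw":0.2,"xyz":[0,0,0],"angular":[0,0,0]},{"jaw":0.2,"xyz":[0,0,0],"angular":[0,0,0]}]' 25
```

```text
clock: 14.18
eef_pos: [0.4891, -0.3807, 0.0603]
eef_rot: [3.141, -0.004, 2.52]
force: [0.1, -0.4, 0.9]
grip_width: 0.0855
finger_force: 0.0
clock: 14.6
eef_pos: [0.4906, -0.3833, 0.0635]
eef_rot: [3.141, 0.003, 2.519]
force: [-0.4, 1.2, 7.0]
grip_width: 0.0592
finger_force: 29.0
```

```bash
python3 -m creep '[{"jaw":0.2,"xyz":[0,0,0.4],"angular":[0,0,0]},{"jaw":0.2,"xyz":[0,0,0.8],"angular":[0,0,0]},{"jaw":0.2,"xyz":[0,0,0.8],"angular":[0,0,0]},{"jaw":0.2,"xyz":[0,0,0.8],"angular":[0,0,0]},{"jaw":0.2,"xyz":[0,0,0.7],"angular":[0,0,0]},{"jaw":0.2,"xyz":[0,0,0],"angular":[0,0,0]}]'
python3 - <<'E'
from h import *
for n in("top","scene"):
    c=arm.read_camera(n); hsv=cv2.cvtColor(c["image"],cv2.COLOR_RGB2HSV)
    m=cv2.inRange(hsv,(102,150,50),(120,255,255)); lim=[proj(c,p).astype(int) for p in((.45,-.26,0),(.45,.16,0),(.70,-.26,0),(.70,.16,0))]
    lim=np.array(lim); k=np.zeros_like(m); k[lim[:,1].min():lim[:,1].max(),lim[:,0].min():lim[:,0].max()]=1
    nl,L,st,_=cv2.connectedComponentsWithStats(m*k); i=1+np.argmax(st[1:,4]); vv,uu=np.nonzero(L==i)
    P=np.array([back(c,a,b,.010)[:2] for a,b in zip(uu,vv)])
    C,S=np.cos(1.7344),np.sin(1.7344); d=P-[.5634,-.0627]; X=np.c_[C*d[:,0]+S*d[:,1],-S*d[:,0]+C*d[:,1]]
    print(n,len(P),X.min(0).round(4),X.max(0).round(4))
    def edge(a,b,lo,hi,f,q):
        bs=np.arange(lo,hi,.006); pts=[(t+.003,f(X[(X[:,a]>=t)&(X[:,a]<t+.006),b])) for t in bs if ((X[:,a]>=t)&(X[:,a]<t+.006)).sum()>3]
        pts=np.array(pts); p=np.polyfit(pts[:,0],pts[:,1],1); r=pts[:,1]-np.polyval(p,pts[:,0]); g=abs(r)<.003; p=np.polyfit(pts[g,0],pts[g,1],1); print("  ",q,"slope",p[0].round(4),"at0",p[1].round(4),g.sum(),len(pts))
    edge(0,1,-.13,.15,np.max,"near y=.075"); edge(1,0,-.06,.065,np.max,"rear x=.160"); edge(0,1,.02,.15,np.min,"far y=-.075"); edge(1,0,.03,.07,np.min,"front x=-.145")
E
python3 st.py
```

```text
clock: 15.1
eef_pos: [0.492, -0.385, 0.2085]
eef_rot: [3.141, 0.011, 2.518]
force: [0.9, -1.1, -0.9]
grip_width: 0.0593
finger_force: 28.1
top 2081 [-0.1401 -0.0558] [0.159  0.0738]
   near y=.075 slope -0.009 at0 0.0715 46 47
   rear x=.160 slope 0.0121 at0 0.1574 17 19
   far y=-.075 slope 0.6257 at0 0.0294 1 22
   front x=-.145 slope -0.0172 at0 -0.1383 7 7
scene 1 [-0.0396  0.0648] [-0.0396  0.0648]
{'eef_pos': [0.49, -0.383, 0.2032], 'eef_rot': [3.1409, 0.0029, 2.5184], 'force': [0.2335, -0.5883, -1.6156], 'wrist_torque': [0.025, 0.0358, 0.0466], 'grip_width': 0.0597, 'finger_force': 28.1195}<stdin>:12: RankWarning: Polyfit may be poorly conditioned
Traceback (most recent call last):
IndexError: too many indices for array: array is 1-dimensional, but 2 were indexed
```

```bash
python3 -m creep '[{"jaw":0.2,"xyz":[0.1,0.4,0],"angular":[0,0,-0.3]},{"jaw":0.2,"xyz":[0.27,0.45,0],"angular":[0,0,-0.5]},{"jaw":0.2,"xyz":[0.27,0.45,0],"angular":[0,0,-0.6]},{"jaw":0.2,"xyz":[0.27,0.45,0],"angular":[0,0,-0.6]},{"jaw":0.2,"xyz":[0.27,0.45,0],"angular":[0,0,-0.6]},{"jaw":0.2,"xyz":[0.27,0.45,0],"angular":[0,0,-0.6]},{"jaw":0.2,"xyz":[0.27,0.45,0],"angular":[0,0,-0.6]},{"jaw":0.2,"xyz":[0.27,0.45,0],"angular":[0,0,-0.6]},{"jaw":0.2,"xyz":[0.27,0.45,0],"angular":[0,0,-0.6]},{"jaw":0.2,"xyz":[0.27,0.45,0],"angular":[0,0,-0.6]},{"jaw":0.2,"xyz":[0.27,0.45,0],"angular":[0,0,-0.6]},{"jaw":0.2,"xyz":[0.26,0.45,0],"angular":[0,0,-0.4]}]'
python3 -m creep '[{"jaw":0.2,"xyz":[0,0,0],"angular":[0,0,0]},{"jaw":0.2,"xyz":[0,0,0],"angular":[0,0,0]},{"jaw":0.2,"xyz":[0,0,0],"angular":[0,0,0]}]'
python3 st.py
cat > pk.py <<'E'
# where the held/placed pack is: brown top face, at height z, in magazine axes about the knob
from h import *
import sys
z=float(sys.argv[1]); K=np.array([.559,-.018]); a=1.724; C,S=np.cos(a),np.sin(a)
def own(p): d=np.array(p[:2])-K; return np.array([.045+C*d[0]+S*d[1],-S*d[0]+C*d[1]])
W=lambda x,y,zz:(K[0]+C*(x-.045)-S*y,K[1]+S*(x-.045)+C*y,zz)
if __name__=="__main__":
  for n in("top","scene"):
    c=arm.read_camera(n); hsv=cv2.cvtColor(c["image"],cv2.COLOR_RGB2HSV)
    u,v=proj(c,W(-.112,-.03,z)).astype(int)
    m=cv2.inRange(hsv,(11,70,70),(22,180,255)); k=np.zeros_like(m); k[v-22:v+22,u-22:u+22]=1
    nl,L,st,ce=cv2.connectedComponentsWithStats(m*k); i=1+np.argmax(st[1:,4]) if nl>1 else 0; vv,uu=np.nonzero(L==i)
    P=np.array([own(back(c,p,q,z)) for p,q in zip(uu,vv)])*1000
    r=cv2.minAreaRect(P.astype(np.float32)); print(n,(u,v),hsv[v,u],len(P),P.mean(0).round(1),np.round(r[0],1),np.round(r[1],1),round(r[2],1))
E
python3 pk.py 0.227
```

```text
clock: 16.2
eef_pos: [0.6113, -0.1673, 0.1998]
eef_rot: [-3.139, -0.001, 1.723]
force: [-0.5, -0.5, -1.7]
grip_width: 0.0597
finger_force: 28.0
clock: 16.45
eef_pos: [0.6108, -0.1692, 0.2005]
eef_rot: [-3.139, -0.0, 1.727]
force: [-0.8, -1.2, -1.4]
grip_width: 0.0596
finger_force: 28.0
{'eef_pos': [0.6108, -0.1692, 0.2005], 'eef_rot': [-3.1392, -0.0, 1.727], 'force': [-0.8113, -1.2276, -1.3605], 'wrist_torque': [-0.0313, 0.0313, 0.0171], 'grip_width': 0.0596, 'finger_force': 28.0068}
top (np.int64(386), np.int64(192)) [ 20  44 122] 52 [-80.3 -85.6] [-81.3 -83.8] [12.2 26.3] 79.9
scene (np.int64(235), np.int64(211)) [ 5 44 69] 717 [-90.5 -26.8] [-94.5 -22.8] [ 40.4 113.9] 15.9
```

```bash
python3 -m creep '[{"jaw":0.2,"xyz":[0.03,0.14,0],"angular":[0,0,0]},{"jaw":0.2,"xyz":[0,0,-0.5],"angular":[0,0,0]},{"jaw":0.2,"xyz":[0,0,-0.5],"angular":[0,0,0]},{"jaw":0.2,"xyz":[0,0,-0.5],"angular":[0,0,0]},{"jaw":0.2,"xyz":[0,0,-0.5],"angular":[0,0,0]},{"jaw":0.2,"xyz":[0,0,-0.2],"angular":[0,0,0]},{"jaw":0.2,"xyz":[0,0,0],"angular":[0,0,0]},{"jaw":0.2,"xyz":[0,0,0],"angular":[0,0,0]}]'
python3 st.py; python3 pl.py
```

```text
clock: 17.22
eef_pos: [0.6131, -0.1635, 0.114]
eef_rot: [-3.142, 0.0, 1.726]
force: [0.4, -0.4, -0.1]
grip_width: 0.0599
finger_force: 28.0
{'eef_pos': [0.6131, -0.1635, 0.114], 'eef_rot': [-3.1415, 0.0001, 1.726], 'force': [0.3868, -0.3708, -0.1111], 'wrist_torque': [0.0312, -0.0202, 0.0592], 'grip_width': 0.0599, 'finger_force': 27.9981}
tq [ 0.031 -0.02   0.059] F [ 0.4 -0.4 -0.1] yaw 1.726
scene 148 plate x -0.072 gap 0.061 err px 0.4
top none
```

No contact so far, so I'll lower it onto the floor.

```bash
python3 -m creep '[{"jaw":0.2,"xyz":[0,0,-0.3],"angular":[0,0,0]},{"jaw":0.2,"xyz":[0,0,-0.3],"angular":[0,0,0]},{"jaw":0.2,"xyz":[0,0,-0.2],"angular":[0,0,0]},{"jaw":0.2,"xyz":[0,0,-0.1],"angular":[0,0,0]},{"jaw":0.2,"xyz":[0,0,0],"angular":[0,0,0]}]'
python3 st.py
```

```text
clock: 17.73
eef_pos: [0.6123, -0.1629, 0.0763]
eef_rot: [-3.14, -0.001, 1.727]
force: [0.3, -1.0, -0.4]
grip_width: 0.0598
finger_force: 28.2
{'eef_pos': [0.6123, -0.1629, 0.0763], 'eef_rot': [-3.1395, -0.0008, 1.7265], 'force': [0.3033, -1.0204, -0.4093], 'wrist_torque': [-0.0041, -0.0069, 0.0356], 'grip_width': 0.0598, 'finger_force': 28.1631}
```

```bash
python3 -m creep '[{"jaw":0.2,"xyz":[0,0,-0.04],"angular":[0,0,0]},{"jaw":0.2,"xyz":[0,0,0],"angular":[0,0,0]},{"jaw":0.2,"xyz":[0,0,0],"angular":[0,0,0]}]'
python3 -m creep '[{"jaw":0.2,"xyz":[0,0,-0.04],"angular":[0,0,0]},{"jaw":0.2,"xyz":[0,0,0],"angular":[0,0,0]},{"jaw":0.2,"xyz":[0,0,0],"angular":[0,0,0]}]'
```

```text
clock: 17.98
eef_pos: [0.6132, -0.1632, 0.0761]
eef_rot: [3.141, 0.0, 1.727]
force: [0.8, -0.6, -1.9]
grip_width: 0.0594
finger_force: 28.2
clock: 18.23
eef_pos: [0.6135, -0.1632, 0.0755]
eef_rot: [3.141, -0.0, 1.726]
force: [-1.6, 0.7, 5.6]
grip_width: 0.0598
finger_force: 28.9
```

It's on the floor. Next I'll slide it gently toward the gate until it touches.

```bash
python3 -m creep '[{"jaw":0.2,"xyz":[0,0,0.02],"angular":[0,0,0]},{"jaw":0.2,"xyz":[0.008,-0.05,0],"angular":[0,0,0]},{"jaw":0.2,"xyz":[0.008,-0.05,0],"angular":[0,0,0]},{"jaw":0.2,"xyz":[0,0,0],"angular":[0,0,0]}]'
python3 -m creep '[{"jaw":0.2,"xyz":[0.008,-0.05,0],"angular":[0,0,0]},{"jaw":0.2,"xyz":[0,0,0],"angular":[0,0,0]},{"jaw":0.2,"xyz":[0,0,0],"angular":[0,0,0]}]'
python3 -m creep '[{"jaw":0.2,"xyz":[0.008,-0.05,0],"angular":[0,0,0]},{"jaw":0.2,"xyz":[0,0,0],"angular":[0,0,0]},{"jaw":0.2,"xyz":[0,0,0],"angular":[0,0,0]}]'
```

```text
clock: 18.57
eef_pos: [0.6141, -0.1674, 0.0755]
eef_rot: [3.141, 0.0, 1.726]
force: [1.1, -0.2, 1.6]
grip_width: 0.0596
finger_force: 28.4
clock: 18.82
eef_pos: [0.6142, -0.1675, 0.0755]
eef_rot: [-3.141, -0.002, 1.727]
force: [-1.5, 5.2, 5.5]
grip_width: 0.0594
finger_force: 28.9
clock: 19.07
eef_pos: [0.6142, -0.1675, 0.0755]
eef_rot: [-3.141, -0.005, 1.728]
force: [-3.7, 10.0, 8.8]
grip_width: 0.0599
finger_force: 29.3
```

The pack is against the gate. I'll release it, lift, and go to the rear of the folded pawl.

```bash
python3 -m creep '[{"jaw":0.2,"xyz":[-0.012,0.08,0],"angular":[0,0,0]},{"jaw":0.2,"xyz":[0,0,-0.02],"angular":[0,0,0]},{"jaw":0.7,"xyz":[0,0,0],"angular":[0,0,0]},{"jaw":0.7,"xyz":[0,0,0],"angular":[0,0,0]},{"jaw":0.7,"xyz":[0,0,0],"angular":[0,0,0]},{"jaw":0.7,"xyz":[0,0,0.5],"angular":[0,0,0]},{"jaw":0.7,"xyz":[0,0,0.9],"angular":[0,0,0]},{"jaw":0.7,"xyz":[0,0,0.9],"angular":[0,0,0]},{"jaw":0,"xyz":[0,0,0.8],"angular":[0,0,0]}]'
python3 -m creep '[{"jaw":-1,"xyz":[-0.07,0.9,0],"angular":[0,0,0]},{"jaw":-1,"xyz":[-0.08,0.98,0],"angular":[0,0,0]},{"jaw":-1,"xyz":[-0.08,0.98,0],"angular":[0,0,0]},{"jaw":-1,"xyz":[-0.08,0.98,0],"angular":[0,0,0]},{"jaw":-1,"xyz":[-0.08,0.98,0],"angular":[0,0,0]},{"jaw":-1,"xyz":[-0.08,0.98,0],"angular":[0,0,0]},{"jaw":-1,"xyz":[-0.08,0.9,0],"angular":[0,0,0]},{"jaw":-1,"xyz":[0,0,0],"angular":[0,0,0]},{"jaw":-1,"xyz":[0,0,0],"angular":[0,0,0]}]'
python3 st.py; python3 pk.py 0.096
```

```text
clock: 19.82
eef_pos: [0.6138, -0.1686, 0.2]
eef_rot: [-3.141, 0.001, 1.726]
force: [1.4, -1.0, -0.7]
grip_width: 0.0621
finger_force: 0.0
clock: 20.57
eef_pos: [0.5915, 0.1031, 0.1979]
eef_rot: [-3.141, -0.0, 1.732]
force: [0.5, -1.2, 0.2]
grip_width: 0.0004
finger_force: 0.0
{'eef_pos': [0.5915, 0.1031, 0.1979], 'eef_rot': [-3.141, -0.0004, 1.7319], 'force': [0.4745, -1.2275, 0.1554], 'wrist_torque': [-0.0416, -0.0085, 0.0075], 'grip_width': 0.0004, 'finger_force': 0.0}
top (np.int64(380), np.int64(203)) [ 17 122 205] 1348 [-124.4  -37.3] [-111.7  -33.7] [115.3 113.4] 79.3
scene (np.int64(243), np.int64(252)) [ 19 110 214] 1526 [-123.   -26.4] [-118.9  -27.9] [ 97.1 116.3] 11.9
```

```bash
sed -i 's/m=cv2.inRange(hsv,(11,70,70),(22,180,255));/s0=hsv[v,u].astype(int); m=cv2.inRange(hsv,np.clip(s0-[4,30,32],0,255).astype(np.uint8),np.clip(s0+[4,30,32],0,255).astype(np.uint8));/; s/i=1+np.argmax.*else 0;/i=L[v,u];/' pk.py; python3 pk.py 0.096
python3 -m creep '[{"jaw":-1,"xyz":[0.03,0,-0.6],"angular":[0,0,0]},{"jaw":-1,"xyz":[0,0,-0.6],"angular":[0,0,0]},{"jaw":-1,"xyz":[0,0,-0.6],"angular":[0,0,0]},{"jaw":-1,"xyz":[0,0,-0.5],"angular":[0,0,0]},{"jaw":-1,"xyz":[0,0,0],"angular":[0,0,0]},{"jaw":-1,"xyz":[0,0,0],"angular":[0,0,0]}]'
```

```text
top (np.int64(380), np.int64(203)) [ 17 123 205] 347 [-109.5  -29.5] [-109.7  -29.5] [41.3 58.6] 0.2
scene (np.int64(243), np.int64(252)) [ 19 110 214] 512 [-111.3  -33.4] [-109.6  -33.2] [66.2 52.5] 87.3
clock: 21.27
eef_pos: [0.5927, 0.0984, 0.106]
eef_rot: [-3.14, 0.001, 1.724]
force: [-0.2, 0.3, 0.8]
grip_width: -0.0001
finger_force: 0.0
```

The pack stands square in the slot, 41 by 59 mm at 0.2°. Now I push the pawl arm forward with the closed fingers.

```bash
python3 -m creep '[{"jaw":-1,"xyz":[0.02,-0.15,0],"angular":[0,0,0]},{"jaw":-1,"xyz":[0.02,-0.15,0],"angular":[0,0,0]},{"jaw":-1,"xyz":[0.02,-0.15,0],"angular":[0,0,0]},{"jaw":-1,"xyz":[0.02,-0.15,0],"angular":[0,0,0]},{"jaw":-1,"xyz":[0.02,-0.15,0],"angular":[0,0,0]},{"jaw":-1,"xyz":[0,0,0],"angular":[0,0,0]}]'
python3 -m creep '[{"jaw":-1,"xyz":[0.02,-0.12,0],"angular":[0,0,0]},{"jaw":-1,"xyz":[0.02,-0.12,0],"angular":[0,0,0]},{"jaw":-1,"xyz":[0.02,-0.12,0],"angular":[0,0,0]},{"jaw":-1,"xyz":[0.02,-0.12,0],"angular":[0,0,0]},{"jaw":-1,"xyz":[0,0,0],"angular":[0,0,0]},{"jaw":-1,"xyz":[0,0,0],"angular":[0,0,0]}]'
cat > paw.py <<'E'
from h import *
# red tab centroid vs pawl angle model
K=np.array([.559,-.018]); a=1.724; C,S=np.cos(a),np.sin(a)
W=lambda x,y,zz:(K[0]+C*(x-.045)-S*y,K[1]+S*(x-.045)+C*y,zz)
for n in("scene","top"):
    c=arm.read_camera(n); hsv=cv2.cvtColor(c["image"],cv2.COLOR_RGB2HSV)
    m=cv2.inRange(hsv,(0,170,90),(6,255,255))|cv2.inRange(hsv,(172,170,90),(180,255,255)); u,v=proj(c,W(.12,-.052,.08)).astype(int)
    k=np.zeros_like(m); k[v-22:v+22,u-25:u+25]=1; vv,uu=np.nonzero(m*k)
    if len(uu)<3: print(n,"no red",len(uu)); continue
    cen=np.array([uu.mean(),vv.mean()]); ths=np.linspace(-.2,2,111)
    e=[np.linalg.norm(proj(c,W(.113-.02*np.cos(t)+.026*np.sin(t),-.052,.058+.02*np.sin(t)+.026*np.cos(t)))-cen) for t in ths]; i=int(np.argmin(e)); print(n,len(uu),"pawl ~",round(ths[i],2),"err",round(e[i],1))
E
python3 paw.py
```

```text
clock: 21.77
eef_pos: [0.5975, 0.0678, 0.1071]
eef_rot: [3.141, 0.001, 1.724]
force: [0.3, 0.3, 0.2]
grip_width: -0.0001
finger_force: 0.0
clock: 22.27
eef_pos: [0.6003, 0.0502, 0.1065]
eef_rot: [-3.141, 0.0, 1.726]
force: [0.7, -0.2, 0.4]
grip_width: 0.0002
finger_force: 0.4
scene 44 pawl ~ 0.82 err 0.3
top no red 0
```

```bash
python3 -m creep '[{"jaw":-1,"xyz":[0.02,-0.12,0],"angular":[0,0,0]},{"jaw":-1,"xyz":[0.02,-0.12,0],"angular":[0,0,0]},{"jaw":-1,"xyz":[0.02,-0.1,0],"angular":[0,0,0]},{"jaw":-1,"xyz":[0,0,0],"angular":[0,0,0]},{"jaw":-1,"xyz":[0,0,0.3],"angular":[0,0,0]},{"jaw":-1,"xyz":[0,0,0.6],"angular":[0,0,0]},{"jaw":-0.3,"xyz":[0,0,0.9],"angular":[0,0,0]},{"jaw":0.4,"xyz":[0,0,0.6],"angular":[0,0,0]},{"jaw":0.4,"xyz":[0,0,0],"angular":[0,0,0]},{"jaw":0.4,"xyz":[0,0,0],"angular":[0,0,0]}]'
python3 paw.py; python3 st.py; python3 pl.py
```

```text
clock: 23.2
eef_pos: [0.6038, 0.0377, 0.2049]
eef_rot: [3.137, -0.001, 1.727]
force: [0.2, -1.0, -0.5]
grip_width: 0.0481
finger_force: 0.0
scene 39 pawl ~ 0.02 err 0.5
top no red 0
{'eef_pos': [0.6022, 0.0377, 0.2023], 'eef_rot': [-3.1409, -0.0005, 1.727], 'force': [-0.7713, -0.5923, -1.0653], 'wrist_torque': [-0.0137, -0.0102, -0.0493], 'grip_width': 0.0596, 'finger_force': 0.0}
tq [-0.014 -0.01  -0.049] F [-0.8 -0.6 -1.1] yaw 1.727
scene 160 plate x -0.0725 gap 0.0605 err px 0.6
top 71 plate x -0.0667 gap 0.0663 err px 1.6
```

The pawl is in the teeth at about 0.02 rad. Back to the knob.

```bash
python3 -m creep '[{"jaw":0.4,"xyz":[-0.54,-0.7,0],"angular":[0,0,1]},{"jaw":0.4,"xyz":[-0.54,-0.7,0],"angular":[0,0,1]},{"jaw":0.4,"xyz":[0,0,0],"angular":[0,0,0]},{"jaw":0.4,"xyz":[0,0,-0.6],"angular":[0,0,0]},{"jaw":0.4,"xyz":[0,0,-0.7],"angular":[0,0,0]},{"jaw":0.4,"xyz":[0,0,-0.7],"angular":[0,0,0]},{"jaw":0.4,"xyz":[0,0,-0.5],"angular":[0,0,0]},{"jaw":0.4,"xyz":[0,0,-0.2],"angular":[0,0,0]},{"jaw":0.4,"xyz":[0,0,0],"angular":[0,0,0]},{"jaw":0.4,"xyz":[0,0,0],"angular":[0,0,0]}]'
python3 st.py
```

```text
clock: 24.23
eef_pos: [0.5595, -0.0189, 0.0945]
eef_rot: [-3.141, -0.0, 1.966]
force: [0.1, 0.1, -0.6]
grip_width: 0.0601
finger_force: 0.0
{'eef_pos': [0.5595, -0.0189, 0.0945], 'eef_rot': [-3.1408, -0.0, 1.966], 'force': [0.0653, 0.0699, -0.6441], 'wrist_torque': [-0.0016, 0.0155, 0.0054], 'grip_width': 0.0601, 'finger_force': 0.0}
```

```bash
python3 -m creep '[{"jaw":-0.2,"xyz":[0,0,0],"angular":[0,0,0]},{"jaw":-0.2,"xyz":[0,0,0],"angular":[0,0,0]},{"jaw":-0.2,"xyz":[0,0,0],"angular":[0,0,0]},{"jaw":-0.2,"xyz":[0,0,0],"angular":[0,0,0]},{"jaw":-0.2,"xyz":[0,0,0],"angular":[0,0,-0.5]},{"jaw":-0.2,"xyz":[0,0,0],"angular":[0,0,-0.7]},{"jaw":-0.2,"xyz":[0,0,0],"angular":[0,0,-0.7]},{"jaw":-0.2,"xyz":[0,0,0],"angular":[0,0,-0.7]},{"jaw":-0.2,"xyz":[0,0,0],"angular":[0,0,-0.7]},{"jaw":-0.2,"xyz":[0,0,0],"angular":[0,0,0]},{"jaw":-0.2,"xyz":[0,0,0],"angular":[0,0,0]}]' 30
python3 st.py; python3 pl.py; python3 paw.py
```

```text
clock: 25.15
eef_pos: [0.5586, -0.0194, 0.0958]
eef_rot: [-3.14, -0.0, 1.569]
force: [-6.7, -2.4, 9.9]
grip_width: 0.0432
finger_force: 31.2
{'eef_pos': [0.5586, -0.0194, 0.0958], 'eef_rot': [-3.1405, -0.0002, 1.5692], 'force': [-6.6953, -2.4413, 9.8729], 'wrist_torque': [-0.3607, 1.3144, -0.0776], 'grip_width': 0.0432, 'finger_force': 31.1849}
tq [-0.361  1.314 -0.078] F [-6.7 -2.4  9.9] yaw 1.569
scene 163 plate x -0.0854 gap 0.0476 err px 1.4
top 67 plate x -0.0787 gap 0.0543 err px 2.1
scene 36 pawl ~ 0.0 err 0.2
top no red 0
```

```bash
python3 -m creep '[{"jaw":-0.2,"xyz":[0,0,0],"angular":[0,0,-0.7]},{"jaw":-0.2,"xyz":[0,0,0],"angular":[0,0,-0.6]},{"jaw":-0.2,"xyz":[0,0,0],"angular":[0,0,0]},{"jaw":-0.2,"xyz":[0,0,0],"angular":[0,0,0]}]'
python3 pl.py
python3 -m creep '[{"jaw":-0.2,"xyz":[0,0,0],"angular":[0,0,-0.7]},{"jaw":-0.2,"xyz":[0,0,0],"angular":[0,0,-0.6]},{"jaw":-0.2,"xyz":[0,0,0],"angular":[0,0,0]},{"jaw":-0.2,"xyz":[0,0,0],"angular":[0,0,0]}]'
python3 pl.py; python3 paw.py
```

```text
clock: 25.68
eef_pos: [0.5584, -0.0194, 0.0958]
eef_rot: [-3.14, -0.0, 1.413]
force: [-8.3, -1.2, 9.6]
grip_width: 0.0428
finger_force: 31.3
tq [-0.34   1.52  -0.026] F [-8.3 -1.2  9.6] yaw 1.413
scene 171 plate x -0.0896 gap 0.0434 err px 1.0
top 72 plate x -0.0839 gap 0.0491 err px 1.5
clock: 26.12
eef_pos: [0.5581, -0.0194, 0.0958]
eef_rot: [-3.139, 0.0, 1.257]
force: [-9.3, -1.8, 11.2]
grip_width: 0.0433
finger_force: 31.3
tq [-0.431  1.637 -0.002] F [-9.3 -1.8 11.2] yaw 1.257
scene 168 plate x -0.0911 gap 0.0419 err px 0.8
top 75 plate x -0.0849 gap 0.0481 err px 1.7
scene 38 pawl ~ 0.04 err 0.3
top no red 0
```

```bash
python3 -m creep '[{"jaw":-0.2,"xyz":[0,0,0],"angular":[0,0,-0.4]},{"jaw":-0.2,"xyz":[0,0,0],"angular":[0,0,0]},{"jaw":-0.2,"xyz":[0,0,0],"angular":[0,0,0]}]'
python3 pl.py; python3 paw.py
python3 -m creep '[{"jaw":-0.2,"xyz":[0,0,0],"angular":[0,0,-0.4]},{"jaw":-0.2,"xyz":[0,0,0],"angular":[0,0,0]},{"jaw":-0.2,"xyz":[0,0,0],"angular":[0,0,0]}]'
python3 pl.py; python3 paw.py
python3 -m creep '[{"jaw":-0.2,"xyz":[0,0,0],"angular":[0,0,-0.4]},{"jaw":-0.2,"xyz":[0,0,0],"angular":[0,0,0]},{"jaw":-0.2,"xyz":[0,0,0],"angular":[0,0,0]}]'
python3 pl.py; python3 paw.py
```

```text
clock: 26.57
eef_pos: [0.5581, -0.0194, 0.0958]
eef_rot: [-3.139, -0.0, 1.21]
force: [-8.3, -1.3, 10.3]
grip_width: 0.0432
finger_force: 31.4
tq [-0.388  1.718  0.026] F [-8.3 -1.3 10.3] yaw 1.21
scene 166 plate x -0.0916 gap 0.0414 err px 0.8
top 73 plate x -0.0849 gap 0.0481 err px 1.5
scene 40 pawl ~ 0.06 err 0.5
top no red 0
clock: 27.02
eef_pos: [0.558, -0.0193, 0.0958]
eef_rot: [-3.139, 0.0, 1.162]
force: [-10.2, -1.6, 11.1]
grip_width: 0.0433
finger_force: 31.4
tq [-0.351  1.726  0.084] F [-10.2  -1.6  11.1] yaw 1.162
scene 160 plate x -0.0916 gap 0.0414 err px 0.3
top 74 plate x -0.0849 gap 0.0481 err px 1.7
scene 34 pawl ~ 0.0 err 0.4
top no red 0
clock: 27.47
eef_pos: [0.5579, -0.0193, 0.0958]
eef_rot: [-3.139, 0.0, 1.114]
force: [-9.6, -0.7, 12.6]
grip_width: 0.0429
finger_force: 31.4
tq [-0.348  1.788  0.082] F [-9.6 -0.7 12.6] yaw 1.114
scene 155 plate x -0.092 gap 0.041 err px 0.5
top 76 plate x -0.0849 gap 0.0481 err px 1.6
scene 34 pawl ~ 0.02 err 0.2
top no red 0
```

The pawl clicked between yaw 1.21 and 1.16, which is about 5 to 6 mm of squeeze after contact. I'll ease off, release and retreat.

```bash
python3 -m creep '[{"jaw":-0.2,"xyz":[0,0,0],"angular":[0,0,0.25]},{"jaw":-0.2,"xyz":[0,0,0],"angular":[0,0,0]},{"jaw":0.4,"xyz":[0,0,0],"angular":[0,0,0]},{"jaw":0.4,"xyz":[0,0,0],"angular":[0,0,0]},{"jaw":0.4,"xyz":[0,0,0],"angular":[0,0,0]},{"jaw":0.4,"xyz":[0,0,0.5],"angular":[0,0,0]},{"jaw":0.4,"xyz":[0,0,0.9],"angular":[0,0,0]},{"jaw":0.4,"xyz":[0,0,0.9],"angular":[0,0,0]},{"jaw":0.4,"xyz":[-0.2,0.8,0.4],"angular":[0,0,0]},{"jaw":0.4,"xyz":[-0.2,0.9,0],"angular":[0,0,0]},{"jaw":0.4,"xyz":[-0.2,0.9,0],"angular":[0,0,0]},{"jaw":0.4,"xyz":[-0.2,0.9,0],"angular":[0,0,0]}]'
python3 -m creep '[{"jaw":0.4,"xyz":[-0.2,0.9,0],"angular":[0,0,0]},{"jaw":0.4,"xyz":[-0.2,0.9,0],"angular":[0,0,0]},{"jaw":0.4,"xyz":[-0.2,0.9,0],"angular":[0,0,0]},{"jaw":0.4,"xyz":[0,0,0],"angular":[0,0,0]},{"jaw":0.4,"xyz":[0,0,0],"angular":[0,0,0]}]'
python3 pl.py; python3 paw.py; python3 pk.py 0.096
cat > kn.py <<'E'
from h import *
K=np.array([.559,-.018])
def wmark(c):
    im=c["image"]; hsv=cv2.cvtColor(im,cv2.COLOR_RGB2HSV); u,v=proj(c,(*K,.113)).astype(int)
    m=((hsv[...,2]>140)&(hsv[...,1]<70)).astype(np.uint8); P=[]
    for b in range(v-9,v+10):
        for a in range(u-9,u+10):
            p=back(c,a,b,.113)[:2]-K
            if m[b,a] and np.hypot(*p)<.017: P.append(p)
    return np.array(P)
for n in("scene","top"):
    P=wmark(arm.read_camera(n)); 
    if len(P)<3: print(n,"few");continue
    w,V=np.linalg.eigh(np.cov(P.T)); print(n,len(P),"mark centre mm",(P.mean(0)*1000).round(1),"dir",np.degrees(np.arctan2(V[1,1],V[0,1])).round(1),"cen dir",np.degrees(np.arctan2(*P.mean(0)[::-1])).round(1))
E
python3 kn.py
```

```text
clock: 28.67
eef_pos: [0.5277, 0.1231, 0.2035]
eef_rot: [3.14, -0.002, 1.144]
force: [0.4, -0.0, 0.2]
grip_width: 0.0598
finger_force: 0.0
clock: 29.08
eef_pos: [0.5029, 0.2325, 0.2025]
eef_rot: [3.141, -0.001, 1.15]
force: [0.6, -1.1, -0.2]
grip_width: 0.0597
finger_force: 0.0
tq [-0.029  0.013  0.033] F [ 0.6 -1.1 -0.2] yaw 1.15
scene 160 plate x -0.0911 gap 0.0419 err px 0.5
top 81 plate x -0.0844 gap 0.0486 err px 1.8
scene 38 pawl ~ 0.0 err 0.4
top 25 pawl ~ 0.06 err 0.9
top (np.int64(380), np.int64(203)) [ 16 122 207] 356 [-108.9  -29.4] [-108.9  -29.5] [42.9 58.6] 0.2
scene (np.int64(243), np.int64(252)) [ 19 109 213] 503 [-111.5  -32.8] [-109.8  -32.1] [61.5 55.8] 85.1
scene 24 mark centre mm [4.5 6.1] dir 50.7 cen dir 53.5
top 16 mark centre mm [3.1 8.4] dir 47.2 cen dir 69.5
```

```bash
cat >> kn.py <<'E'
print("initial")
for n in("scene","top"):
    c=arm.read_camera(n); c=dict(c); c["image"]=cv2.imread(f"pics/{n}0.png")[:,:,::-1].copy(); P=wmark(c)
    if len(P)<3: print(n,"few");continue
    w,V=np.linalg.eigh(np.cov(P.T)); print(n,len(P),(P.mean(0)*1000).round(1),"dir",np.degrees(np.arctan2(V[1,1],V[0,1])).round(1),"cen dir",np.degrees(np.arctan2(*P.mean(0)[::-1])).round(1))
    M=[.5634,-.0627,1.7344]; C,S=np.cos(M[2]),np.sin(M[2]); W=lambda x,y,z:(M[0]+C*x-S*y,M[1]+S*x+C*y,z)
    hsv=cv2.cvtColor(c["image"],cv2.COLOR_RGB2HSV); m=cv2.inRange(hsv,(22,150,90),(34,255,255))
    box=np.array([proj(c,W(x,y,z)) for x in(-.14,-.045) for y in(-.065,.005) for z in(.01,.09)]); a=box.min(0).astype(int);b=box.max(0).astype(int)
    k=np.zeros_like(m); k[a[1]:b[1],a[0]:b[0]]=1; v,u=np.nonzero(m*k); cen=[u.mean(),v.mean()]; z=.054 if n=="scene" else .075
    xs=np.linspace(-.135,-.04,200); e=[np.linalg.norm(proj(c,W(x,-.03,z))-cen) for x in xs]; print(" gap reading",xs[int(np.argmin(e))]+.133)
E
python3 kn.py
```

```text
scene 24 mark centre mm [4.5 6.1] dir 50.7 cen dir 53.5
top 16 mark centre mm [3.1 8.4] dir 47.2 cen dir 69.5
initial
scene 26 [5.1 5.8] dir 46.5 cen dir 48.9
 gap reading 0.03571356783919598
top 15 [3.5 7.9] dir 46.2 cen dir 66.1
 gap reading 0.04144221105527637
```

The knob is back near its starting angle, but the plate reads about 6 mm farther from the gate than it did then. That means roughly 6 mm of squeeze, and the pawl is in the teeth. I'm handing in.

```bash
python3 -c "
from plant import arm
print(arm.job_done())"
```

```text
the job is handed in; nothing more can be done
None
```

The job is handed in (no verdict was shown): the brown pack stands square against the gate, the pawl is in the teeth, and the springs are squeezed about 6 mm by camera estimate; no other bench object was moved on purpose, though I didn't re-check their positions at the end.

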